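Unlock the medicine lockbox and hold the key turned

TASK

Pull the drawer of the small grey drawer unit out to its stop and take the red-headed key out of it. Push the key fully home into the lock on top of the lockbox, easing it past the sticky pins with small twists if it catches, then turn it a quarter turn clockwise to its stop. Finish still gripping the key and holding it turned against the spring, so that a colleague can lift the lid; leave the cotton jar and the dropper bottle between the two boxes where they stand.

Things in the scene. Friction and masses are not known exactly. Their poses are not given: they have to be found in the camera images.
- unit_drawer0 (a joint): the one drawer (blue front) of a small grey drawer unit: 0 shut, grows as it is pulled straight out towards the robot, stop at 0.1016 m; about 1 N friction, stays where left. Inside 128 mm wide; its walls and front end 10 mm above the top of the key in it
- unit_drawer0_handle (a point): middle of the drawer's horizontal steel bar handle: bar 11 mm thick, 85 mm long along this frame's y, centre 35 mm in front of the drawer front and 38 mm below the unit's top; a thin post joins it to the front 36 mm to each side. Moves with the drawer, which opens along this frame's -x
- unit: the drawer unit, 160 deep x 170 wide x 110 mm high, fixed, left or right on the table, yaw within 0.2 rad; origin centre of the underside, x to its back, y left, z up. With the drawer at its stop the key stands 58 mm in front of the unit's shell. (The cart's tubular side rails, beside the table at y 0.45 and -0.38, rise to z 0.25: pass above them)
- key: key with a red bow, 35 g, 56 mm tall, upright in a black rubber block in the drawer, in a slot 26 mm deep. Origin at the tip, z up to the bow, x across the blade's width, y its thickness. From the tip: blade 16 (x) x 5 (y) mm, 8 tall, round-ended; round shank 5 mm thick; collar 16 mm wide at 26 to 30 mm; bow at 30 to 56 mm. The same after a half turn about z
- key_tip (a point): tip of the key's blade (the key's origin); the key's axes
- key_bow (a point): middle of the flat red bow, 43 mm above the tip; the key's axes. Bow 26 mm wide (x) x 10 mm thick (y) x 26 mm tall, gripped across y; keep the fingertips above the collar, whose top is 13 mm below this point. In the drawer x lies along the unit's x; in y both sides are free for 40 mm
- lockbox: grey steel lockbox with white top, 160 deep x 200 wide x 92 mm high, fixed, on the other side of the table from the drawer unit, yaw within 0.2 rad; origin on the table 110 mm behind its front face, x to its back, y left, z up
- lock_mouth (a point): centre of the keyhole in the top of the 50x50 mm bright metal lock plate on the lockbox, 96 mm above the table, 45 mm behind the box's front; the lockbox's axes. Keyhole: upright slot 18.5 (x) x 7.5 (y) mm through the fixed plate, 14 mm deep. Fully home the collar rests on the plate, the tip 26 mm below this point; only then can the key turn
- plug (a joint): angle of the brass plug 16 mm below the lock's mouth (rad, clockwise from above; stop 1.45). Starts within 0.2 of true (0), so the key may need twists of 0.1 to drop into its slot (17.5 x 6.5 mm); sprung pins resist the last 8 mm with 2 to 4 N. The key has 0.1 rad play. Friction 0.025 N m; a spring (0.04 N m/rad) turns it back if let go
- cotton_jar: bystander between the two boxes: clear jar of cotton with a red lid, 75 mm wide, 94 mm tall; origin at the centre of its underside
- dropper_bottle: bystander between the two boxes: amber dropper bottle with a black bulb, 34 mm wide, 102 mm tall; origin at the centre of its underside

How it is judged:
By the outcome, as a careful person would: the job done as asked, in the order asked, and still so for the second after the job is handed in, while the arm keeps its last pose, push and grip.
It also fails if it takes over 58 s, if anything falls off the work surface, if the arm or the gripper's body presses on something with over 40 N, if the wrist force passes 120 N, or if a joint passes its speed limit or range.

ROBOT

A 7-joint arm with a two-finger parallel gripper is mounted at the origin on a cart in front of the work surface, level with it; the furniture and walls round the work are solid. World frame = base frame: x ahead of the robot, y to its left, z up, the work surface at z = 0. Lengths are in m, angles in rad, forces in N, time in s.
With the tool pointing down it reaches from about 0.4 to 0.9 m from the base axis. Payload 5.6 kg.
Tool frame: the origin (TCP) lies on the centre line of the jaws, within the pads' length; the fingertips stand env.tip_extent ahead of it and the grasp point (between the pads) lies 8 mm behind it (env.tip_extent is the distance from the TCP to the fingertips, in m); z points along the fingers, y is the line along which they close (so a half turn about z gives the same grasp; the last joint's range is limited). The gripper opens to 92 mm and grips with 3 to 60 N. Pads are 20 mm wide; open, the fingers measure 128 mm over their backs; the gripper's body (75 mm by 189 mm) begins 69 mm behind the grasp point.
Start: joints at [-1.204, 0.468, -0.012, 1.603, 0.006, 1.071, -0.056], TCP at [0.259, 0.596, 0.226] pointing down, gripper open.
Joint ranges: [-2.53, 2.53], [-0.31, 2.02], [-1.57, 1.55], [0.28, 2.44], [-1.29, 4.43], [0.15, 1.84], [-2.92, 2.92]. Speed limits (rad/s): [2.57, 2.57, 3.14, 3.14, 3.14, 3.14, 3.14].

INTERFACE

Orientations are given as a unit quaternion [w, x, y, z].
In Python, from rig import env, cams, workorder gives the robot as it stands (env), with the cameras (cams) and the job (workorder).
- The arm moves only by the shell command python3 steer.py FILE [OPENING] [FORCE], which reads ROWS from the file FILE. ROWS is a JSON object whose key "steps" holds a list of rows, 1 to 8 of them, each of 6 numbers: dx, dy, dz in units of 100 mm, then a rotation vector rx, ry, rz in units of 0.2 rad; each row shifts and turns the commanded pose from where the row before left it, along the tool's axes as they then stand; what a row does not reach is not made up. A row lasts 1/12 s, in which the tool goes at most 0.0417 m and 0.125 rad, less where a joint would pass 70% of its speed; a pose out of reach is approached as far as the arm can. OPENING is the finger opening in m, set as the command begins (- or left out keeps the last). The fingers move at their own pace and stop on an object; FORCE is the grip in N (left out, the last holds). Time passes only in rows, so rows that do not move let the fingers close. It prints the time, the measured TCP pose, the force, the opening and the grip force at its end. Input that does not fit is refused with a message, and nothing moves.
- env.get_obs(): the state, without advancing time (a new reading comes with each control period).
- cams.read_camera(name): name is "side" or "top" or "wrist"; returns (picture, depth): 420x560x3 uint8, blue, green, red; 420x560 float32, m along the optical axis (not along the pixel's ray), 0 where there is no reading.
- cams.calibration(name): a dict with "intrinsics" (3x3 intrinsics, pixels), "dist" ([k1, k2, p1, p2, k3] as OpenCV has them; the pictures are not rectified), "position" and "attitude" of the camera in the world; the wrist camera has in their place "mount" (4x4, takes a point from camera to tool coordinates, whose origin is the TCP and whose axes are the flange's). Camera axes: x right, y up, looking along -z (the intrinsics and any distortion apply to the point x, -y, -z); pixel columns grow to the right and rows downward; lengths in m; the calibration is good to about 2 mm. A picture is of the moment at which its call begins: read the wrist's pose just before it. calibration takes no time and is no camera call.
- workorder.finish_job(): hands the job in; it is judged then, once.
The state is a dict: "clock": time; "q": joint angles; "joint_vel": joint speeds; "tau": joint torques, N m; "eef_pos": TCP position; "ee_rot": TCP orientation; "ft_force": force on the tool from outside, world axes, zero at the start; "torque": the same for the moment, N m; "finger_gap": finger opening in m; "grip_force": force on a finger pad.
Only numpy, scipy, OpenCV 4.12 (cv2) and the standard library are available. Lean on these libraries where they do the work, as an engineer would, in place of code of your own. Each camera call takes 0.05 s, during which the arm holds its last target. There are 200 camera calls.

## Working session

There is one attempt and no reset: what is moved stays moved. The work goes in short steps, Python scripts to look and compute and a shell command to move; the robot and the scene stay as the last step left them, time stands still between calls to the robot, and variables do not carry over. Pictures are saved under pics/ and viewed, at most 10 in all, crops included, and the job is handed in when it is done.

```bash
ls; mkdir -p pics
cat > h.py <<'E'
import numpy as np, cv2
from rig import env, cams, workorder
from scipy.spatial.transform import Rotation as R
def rot(q): return R.from_quat([q[1],q[2],q[3],q[0]])
def cam(name):
    o=env.get_obs(); im,d=cams.read_camera(name); c=cams.calibration(name)
    if name=="wrist":
        T=np.eye(4); T[:3,:3]=rot(o["ee_rot"]).as_matrix(); T[:3,3]=o["eef_pos"]; T=T@np.array(c["mount"])
    else:
        T=np.eye(4); a=np.array(c["attitude"]); T[:3,:3]=a if a.shape==(3,3) else rot(a).as_matrix(); T[:3,3]=c["position"]
    return im,d,c,T
def cloud(d,c,T):
    h,w=d.shape; u,v=np.meshgrid(np.arange(w),np.arange(h))
    p=cv2.undistortPoints(np.stack([u,v],-1).reshape(-1,1,2).astype(float),np.array(c["intrinsics"]),np.array(c["dist"])).reshape(h,w,2)
    P=np.stack([p[...,0]*d,-p[...,1]*d,-d],-1)
    return P@T[:3,:3].T+T[:3,3]
E
python3 - <<'E'
from h import *
o=env.get_obs(); print({k:np.round(v,3) for k,v in o.items()},env.tip_extent)
for n in ("top","side"):
    im,d,c,T=cam(n); cv2.imwrite(f"pics/{n}0.png",im); np.savez(f"{n}0.npz",P=cloud(d,c,T),d=d,im=im); print(n,np.round(T,3),c["intrinsics"])
print(cams.calibration("wrist"))
E
```

```text
pics
rig.py
steer.py
{'clock': np.float64(0.0), 'q': array([-1.204,  0.468, -0.012,  1.604,  0.006,  1.071, -0.056]), 'joint_vel': array([-0.   ,  0.   , -0.001, -0.001, -0.001,  0.   ,  0.   ]), 'tau': array([ 1.0000e-03, -5.2058e+01, -1.3000e-02, -2.4375e+01, -5.7000e-02,
        1.7000e-02,  0.0000e+00]), 'eef_pos': array([0.259, 0.596, 0.225]), 'ee_rot': array([-0.   ,  0.204,  0.979, -0.001]), 'ft_force': array([ 0.269, -0.289, -0.617]), 'torque': array([ 0.01 , -0.005, -0.037]), 'grip_force': np.float64(0.0), 'finger_gap': np.float64(0.092)} 0.011
top [[ 0.012  0.995 -0.102  0.537]
 [-0.999  0.015  0.028  0.062]
 [ 0.029  0.101  0.994  0.922]
 [ 0.     0.     0.     1.   ]] [[407.79879908   0.         281.01345649]
 [  0.         407.79879908 212.00961581]
 [  0.           0.           1.        ]]
side [[ 0.955  0.155 -0.253  0.408]
 [-0.296  0.556 -0.777 -0.616]
 [ 0.02   0.817  0.576  0.59 ]
 [ 0.     0.     0.     1.   ]] [[409.19190086   0.         278.67952903]
 [  0.         409.19190086 209.36244261]
 [  0.           0.           1.        ]]
{'intrinsics': array([[338.68637093,   0.        , 273.44918549],
       [  0.        , 338.68637093, 211.72140916],
       [  0.        ,   0.        ,   1.        ]]), 'dist': array([-0.03683452,  0.        ,  0.        ,  0.        ,  0.        ]), 'mount': array([[-1.07944839e-03,  9.54313870e-01,  2.98804070e-01,
         8.45185663e-02],
       [ 9.99999297e-01,  8.83260421e-04,  7.91622282e-04,
         2.63495925e-04],
       [ 4.91534315e-04,  2.98804715e-01, -9.54314152e-01,
        -1.59381988e-01],
       [ 0.00000000e+00,  0.00000000e+00,  0.00000000e+00,
         1.00000000e+00]])}
```

View pics/top0.png

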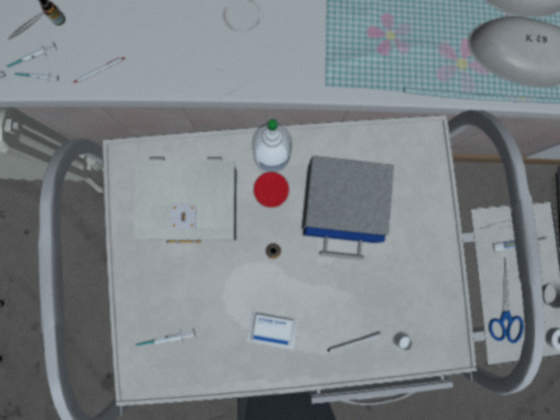

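View pics/side0.png

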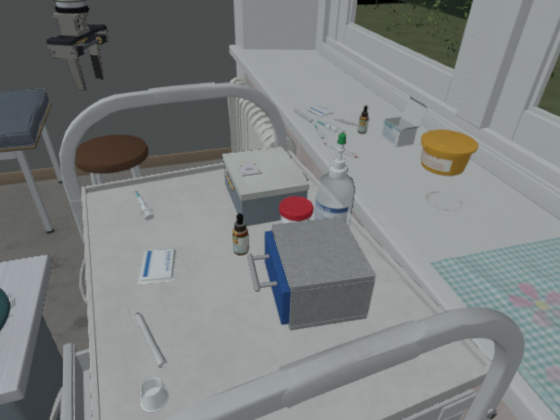

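The top view shows the grey unit (px 305-393, 158-242; handle bar about (342,254)), the lockbox at left (133-236, 162-240) with the lock plate at (183,216), the jar lid at (271,189), and the bottle at (273,251). The arm starts outside the left rail, which the side view confirms.

Run:
```python
from h import *
z=np.load("top0.npz"); P=z["P"]; im=z["im"]
def rect(m,n):
    m=m.astype(np.uint8); k,l,s,_=cv2.connectedComponentsWithStats(m); i=1+np.argmax(s[1:,4])
    q=P[l==i]; r=cv2.minAreaRect(q[:,:2].astype(np.float32)); print(n,s[i],np.round(r[0],4),np.round(r[1],4),round(r[2],2),"z",np.round(np.median(q[:,2]),4),"mean",q.mean(0).round(4))
def win(u0,u1,v0,v1):
    m=np.zeros(P.shape[:2],bool); m[v0:v1,u0:u1]=1; return m
Z=P[...,2]
rect(win(290,410,140,250)&(abs(Z-.112)<.012),"unit top")
rect(win(120,245,150,250)&(abs(Z-.094)<.012),"box top")
rect(win(315,370,246,262)&(abs(Z-.075)<.02),"handle")
rect(win(245,300,165,210)&(abs(Z-.094)<.015),"jar")
rect(win(262,286,240,262)&(Z>.05),"bottle")
print("plate",P[216,170:198:4].round(3))
print("table",np.median(Z[280:300,120:200]))
cv2.imwrite("pics/crop0.png",cv2.resize(im[190:260,150:380],None,fx=3.4,fy=3.4,interpolation=cv2.INTER_CUBIC))
```

```text
unit top [ 306  156   88   79 5848] [ 0.6561 -0.1004] [0.1721 0.1481] 85.19 z 0.1107 mean [ 0.657  -0.0994  0.1106]
box top [ 133  157  102   83 8043] [0.6492 0.2385] [0.1709 0.2068] 0.95 z 0.0932 mean [0.6453 0.2375 0.0932]
handle [319 246  45  14 283] [ 0.5409 -0.088 ] [0.0271 0.0926] 0.65 z 0.0768 mean [ 0.5388 -0.0899  0.0767]
jar [ 254  172   36   36 1012] [0.6681 0.0587] [0.0723 0.0728] 89.11 z 0.0947 mean [0.6674 0.059  0.0946]
bottle [266 243  15  16 187] [0.5436 0.0533] [0.0316 0.0297] 0.4 z 0.0757 mean [0.5445 0.053  0.0746]
plate [[0.61  0.265 0.092]
 [0.61  0.255 0.097]
 [0.61  0.247 0.098]
 [0.537 0.062 0.922]
 [0.61  0.231 0.096]
 [0.61  0.223 0.099]
 [0.611 0.215 0.098]]
table 0.0007619897145459964
```

Careful with the scale: shifts go in units of 100 mm and turns go in units of 0.2 rad. That gives: -0.0417 m is -0.417.

```bash
echo '{"steps":[[0,0,-0.417,0,0,0],[0,0,-0.417,0,0,0],[0,0,-0.417,0,0,0]]}' > rows.txt && python3 steer.py rows.txt - -
cat >> h.py <<'E'
def go(p,yaw):
    "tool-frame delta to TCP p; remaining rz to put tool y at world azimuth yaw (down-pointing), rx,ry"
    o=env.get_obs(); Rm=rot(o["ee_rot"]); d=Rm.inv().apply(np.array(p)-o["eef_pos"])
    y=np.array([np.cos(yaw),np.sin(yaw),0]); z=np.array([0,0,-1.]); x=np.cross(y,z)
    rv=(Rm.inv()*R.from_matrix(np.stack([x,y,z],1))).as_rotvec()
    print("t",round(float(o["clock"]),2),"d",d.round(4),"rv",rv.round(4),"q",np.round(o["q"],2),"F",np.round(o["ft_force"],1))
E
echo '{"steps":[[0,0,-0.417,0,0,0],[0,0,-0.417,0,0,0],[0,0,-0.417,0,0,0],[0,0,0,0,0,0]]}' > rows.txt && python3 steer.py rows.txt; python3 -c "
from h import *
go([.50,-.09,.35],-.084)"
```

```text
clock: 0.43
eef_pos: [0.2602, 0.5993, 0.3599]
ee_rot: [0.001, 0.204, 0.979, 0.007]
ft_force: [-0.2, 0.3, 0.8]
finger_gap: 0.0918
grip_force: 0.0
t 0.43 d [-0.4947 -0.5367  0.0018] rv [ 0.0121 -0.0096  1.2447] q [-1.21  0.37 -0.01  1.44  0.    1.32 -0.05] F [-0.2  0.3  0.8]
```

View pics/crop0.png

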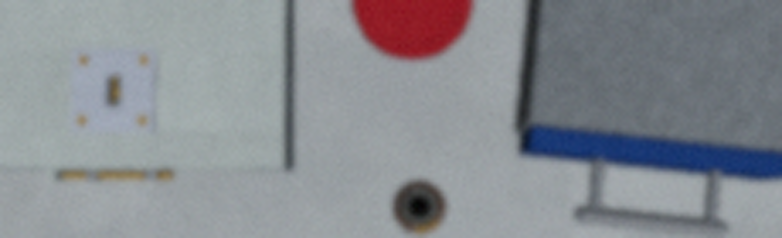

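The crop shows the keyhole at about px (183,217) and the handle bar from about (322,252) to (363,256).

Converted, -0.0298 m is -0.298, -0.0275 m is -0.275.

```bash
echo '{"steps":[[-0.275,-0.298,0,0,0,0],[-0.275,-0.298,0,0,0,0],[-0.275,-0.298,0,0,0,0],[-0.275,-0.298,0,0,0,0],[-0.275,-0.298,0,0,0,0],[-0.275,-0.298,0,0,0,0],[-0.275,-0.298,0,0,0,0],[-0.275,-0.298,0,0,0,0]]}' > rows.txt && python3 steer.py rows.txt >/dev/null; echo '{"steps":[[-0.275,-0.298,0,0,0,0],[-0.275,-0.298,0,0,0,0],[-0.275,-0.298,0,0,0,0],[-0.275,-0.298,0,0,0,0],[-0.275,-0.298,0,0,0,0],[-0.275,-0.298,0,0,0,0],[-0.275,-0.298,0,0,0,0],[-0.275,-0.298,0,0,0,0]]}' > rows.txt && python3 steer.py rows.txt ; python3 -c "
from h import *
go([.50,-.09,.35],-.084)"
echo '{"steps":[[0,0,0,0,0,0.6],[0,0,0,0,0,0.6],[0,0,0,0,0,0.6],[0,0,0,0,0,0.6],[0,0,0,0,0,0.6],[0,0,0,0,0,0.6],[0,0,0,0,0,0.6],[0,0,0,0,0,0.6]]}' > rows.txt && python3 steer.py rows.txt >/dev/null; echo '{"steps":[[0,0,0,0,0,0.6],[0,0,0,0,0,0.6],[0,0,0,0,0,0],[0,0,0,0,0,0]]}' > rows.txt && python3 steer.py rows.txt; python3 -c "
from h import *
go([.50,-.09,.35],-.084)"
```

```text
clock: 1.77
eef_pos: [0.4725, -0.0185, 0.3505]
ee_rot: [0.0, 0.203, 0.979, 0.0]
ft_force: [0.6, 0.2, 0.0]
finger_gap: 0.092
grip_force: 0.0
t 1.77 d [-0.0537 -0.0547  0.0005] rv [ 6.0000e-04 -2.0000e-04  1.2451e+00] q [-0.53  0.03  0.51  1.89 -0.01  1.23  1.15] F [0.6 0.2 0. ]
clock: 2.77
eef_pos: [0.4724, -0.0165, 0.3503]
ee_rot: [-0.0, 0.72, 0.694, -0.0]
ft_force: [-0.7, 0.6, 0.3]
finger_gap: 0.0918
grip_force: 0.0
t 2.77 d [-0.0725  0.0302  0.0003] rv [-0.0004  0.0001  0.0483] q [-0.55  0.03  0.53  1.89 -0.01  1.23 -0.05] F [-0.7  0.6  0.3]
```

Converted, -0.036 m is -0.36, 0.012 m is 0.12, 0.048 rad is 0.24.

```bash
echo '{"steps":[[-0.36,0.12,0,0,0,0.24],[-0.36,0.12,0,0,0,0],[0,0,0,0,0,0],[0,0,0,0,0,0]]}' > rows.txt && python3 steer.py rows.txt
python3 - <<'E'
from h import *
im,d,c,T=cam("wrist"); P=cloud(d,c,T); cv2.imwrite("pics/w0.png",im); np.savez("w0.npz",P=P,im=im,d=d)
E
```

```text
clock: 3.1
eef_pos: [0.4919, -0.0918, 0.3504]
ee_rot: [0.0, 0.738, 0.675, -0.0]
ft_force: [-0.6, 1.1, 0.1]
finger_gap: 0.0919
grip_force: 0.0
```

View pics/w0.png

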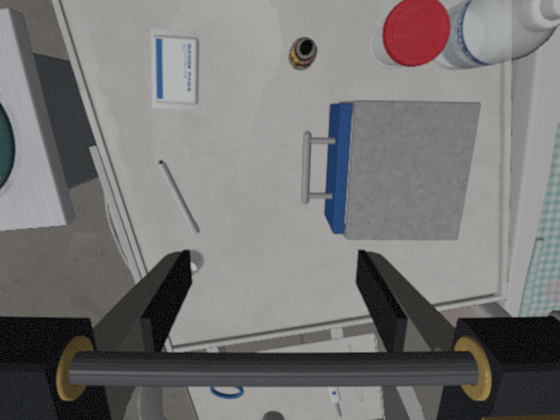

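The wrist view shows the handle bar at px (306,132)-(306,203), the blue drawer front around x 330-350, and the unit top at 345-478.

Run:
```python
from h import *
z=np.load("w0.npz"); P=z["P"]; Z=P[...,2]; im=z["im"].astype(int)
m=np.zeros(Z.shape,bool); m[125:210,296:314]=1; m&=(Z>.066)&(Z<.09)
q=P[m]; r=cv2.minAreaRect(q[:,:2].astype(np.float32)); print("bar",m.sum(),r,q.mean(0),np.percentile(q[:,2],[50,95]))
m=np.zeros(Z.shape,bool); m[95:245,335:485]=1; m&=abs(Z-.11)<.008
q=P[m]; r=cv2.minAreaRect(q[:,:2].astype(np.float32)); print("top",r,np.median(q[:,2]))
for v in (145,155,165,175,185,195): 
    s=[u for u in range(294,318) if .06<Z[v,u]<.09]; print(v,P[v,s[0]:s[-1]+1].mean(0).round(4) if s else None)
b=(im[...,0]-im[...,2]>60); b[:90]=0;b[250:]=0;b[:,:320]=0; q=P[b&(abs(Z-.1)<.02)]
print("front",q[:,0].min(), cv2.minAreaRect(q[:,:2].astype(np.float32)))
```

```text
bar 646 ((0.5364013910293579, -0.08793101459741592), (0.09377945214509964, 0.016196001321077347), 86.34671783447266) [ 0.5351064  -0.08715642  0.07635325] [0.07656903 0.0785011 ]
top ((0.6564534902572632, -0.10065817087888718), (0.17042534053325653, 0.146210715174675), 84.63361358642578) 0.11023625512735225
145 [ 0.5371 -0.0582  0.077 ]
155 [ 0.5363 -0.0708  0.077 ]
165 [ 0.535  -0.0837  0.0761]
175 [ 0.5335 -0.0965  0.0768]
185 [ 0.5326 -0.1098  0.0767]
195 [ 0.5346 -0.117   0.1015]
front 0.5624322285344461 ((0.576059103012085, -0.09210465103387833), (0.16011573374271393, 0.013456998392939568), 84.52488708496094)
```

```bash
python3 -c "
from h import *
go([.535,-.0888,.064],-.09)"
```

```text
t 3.15 d [0.0049 0.0431 0.2863] rv [-0.0006 -0.0001  0.0037] q [-0.45  0.09  0.62  1.84 -0.05  1.24  0.09] F [ 0.3  1.2 -0. ]
```

```bash
echo '{"steps":[[0.05,0.215,0.2,0,0,0.02],[0,0.215,0.3,0,0,0],[0,0,0.4,0,0,0],[0,0,0.4,0,0,0],[0,0,0.4,0,0,0],[0,0,0,0,0,0],[0,0,0,0,0,0]]}' > rows.txt && python3 steer.py rows.txt 0.024; python3 -c "
from h import *
go([.535,-.0888,.064],-.09)"
```

```text
clock: 3.73
eef_pos: [0.5341, -0.0873, 0.1795]
ee_rot: [-0.002, 0.738, 0.675, -0.002]
ft_force: [0.4, -0.4, 1.0]
finger_gap: 0.0472
grip_force: 0.0
t 3.73 d [-0.0014  0.0015  0.1155] rv [-0.0044  0.0002  0.0014] q [-0.37  0.37  0.58  1.94 -0.25  0.91  0.25] F [ 0.4 -0.4  1. ]
```

Converted, 0.02 m is 0.2, 0.001 m is 0.01.

```bash
echo '{"steps":[[0,0.01,0.2,0,0,0],[0,0,0.2,0,0,0],[0,0,0,0,0,0],[0,0,0,0,0,0],[0,0,0,0,0,0],[0,0,0.2,0,0,0],[0,0,0.2,0,0,0],[0,0,0,0,0,0]]}' > rows.txt && python3 steer.py rows.txt ;echo '{"steps":[[0,0,0.15,0,0,0],[0,0,0.15,0,0,0],[0,0,0.05,0,0,0],[0,0,0,0,0,0]]}' > rows.txt && python3 steer.py rows.txt; python3 -c "
from h import *
go([.535,-.0888,.064],-.09)"
```

```text
clock: 4.4
eef_pos: [0.5356, -0.0881, 0.1]
ee_rot: [-0.001, 0.738, 0.674, -0.0]
ft_force: [-0.6, -0.1, -0.4]
finger_gap: 0.0241
grip_force: 0.0
clock: 4.73
eef_pos: [0.5365, -0.0887, 0.0662]
ee_rot: [-0.0, 0.738, 0.674, 0.0]
ft_force: [0.6, -0.0, -0.5]
finger_gap: 0.024
grip_force: 0.0
t 4.73 d [-0.0002 -0.0015  0.0022] rv [ 0.     -0.0002 -0.0009] q [-0.28  0.55  0.48  2.   -0.39  0.68  0.36] F [ 0.6 -0.  -0.5]
```

Converted, -0.0015 m is -0.015.

```bash
echo '{"steps":[[0,-0.015,0,0,0,0],[0,0,0,0,0,0],[0,0,0,0,0,0],[0,0,0,0,0,0],[0,0,0,0,0,0]]}' > rows.txt && python3 steer.py rows.txt 0.005 15;echo '{"steps":[[0,-0.15,0,0,0,0],[0,-0.15,0,0,0,0],[0,-0.15,0,0,0,0],[0,-0.15,0,0,0,0],[0,-0.15,0,0,0,0],[0,-0.1,0,0,0,0],[0,-0.08,0,0,0,0],[0,0,0,0,0,0]]}' > rows.txt && python3 steer.py rows.txt;echo '{"steps":[[0,-0.04,0,0,0,0],[0,-0.04,0,0,0,0],[0,-0.04,0,0,0,0],[0,0,0,0,0,0],[0,0,0,0,0,0]]}' > rows.txt && python3 steer.py rows.txt; python3 -c "
from h import *
go([.535,-.0888,.064],-.09)"
```

```text
clock: 5.15
eef_pos: [0.5345, -0.0887, 0.0668]
ee_rot: [-0.0, 0.739, 0.674, 0.0]
ft_force: [-4.1, 0.7, 7.1]
finger_gap: 0.0103
grip_force: 15.0
clock: 5.82
eef_pos: [0.4419, -0.0799, 0.0667]
ee_rot: [0.0, 0.739, 0.674, 0.001]
ft_force: [-0.1, 0.5, 7.4]
finger_gap: 0.0106
grip_force: 15.0
clock: 6.23
eef_pos: [0.4332, -0.0791, 0.0667]
ee_rot: [0.002, 0.738, 0.674, 0.002]
ft_force: [3.6, 0.9, 3.1]
finger_gap: 0.0107
grip_force: 15.0
t 6.23 d [-0.0004  0.1022  0.0033] rv [ 0.0063  0.0002 -0.0007] q [-0.32  0.41  0.5   2.24 -0.37  0.56  0.37] F [3.6 0.9 3.1]
```

Converted, -0.003 m is -0.03.

```bash
echo '{"steps":[[0,-0.03,0,0,0,0],[0,-0.03,0,0,0,0],[0,0,0,0,0,0],[0,0,0,0,0,0]]}' > rows.txt && python3 steer.py rows.txt;echo '{"steps":[[0,0.08,0,0,0,0],[0,0,0,0,0,0],[0,0,0,0,0,0],[0,0,0,0,0,0]]}' > rows.txt && python3 steer.py rows.txt 0.023;echo '{"steps":[[0,0,-0.1,0,0,0],[0,0,-0.2,0,0,0],[0,0,-0.3,0,0,0],[0,0,-0.4,0,0,0],[0,0,-0.4,0,0,0],[0,0,-0.4,0,0,0],[0,0,0,0,0,0]]}' > rows.txt && python3 steer.py rows.txt; python3 -c "
from h import *
go([.46,-.09,.30],1.48)"
```

```text
clock: 6.57
eef_pos: [0.4332, -0.0793, 0.0672]
ee_rot: [0.008, 0.738, 0.674, 0.005]
ft_force: [19.7, 0.8, -15.9]
finger_gap: 0.0103
grip_force: 15.0
clock: 6.9
eef_pos: [0.4309, -0.0793, 0.0653]
ee_rot: [-0.001, 0.739, 0.674, -0.001]
ft_force: [0.1, -0.4, 0.3]
finger_gap: 0.0232
grip_force: 0.0
clock: 7.48
eef_pos: [0.4355, -0.0803, 0.2526]
ee_rot: [0.003, 0.739, 0.674, 0.005]
ft_force: [1.5, -0.4, -0.3]
finger_gap: 0.0229
grip_force: 0.0
t 7.48 d [-0.0073  0.0259 -0.0471] rv [ 0.012   0.0068 -1.5722] q [-0.51  0.06  0.66  2.1  -0.05  0.99  0.08] F [ 1.5 -0.4 -0.3]
```

```bash
echo '{"steps":[[0,0,-0.4,0,0,-0.61],[0,0,0,0,0,-0.61],[0,0,0,0,0,-0.61],[0,0,0,0,0,-0.61],[0,0,0,0,0,-0.61],[0,0,0,0,0,-0.61],[0,0,0,0,0,-0.61],[0,0,0,0,0,-0.61]]}' > rows.txt && python3 steer.py rows.txt 0.05 >/dev/null; echo '{"steps":[[0,0,0,0,0,-0.6],[0,0,0,0,0,-0.6],[0,0,0,0,0,-0.6],[0,0,0,0,0,-0.6],[0,0,0,0,0,-0.58],[0,0,0,0,0,0],[0,0,0,0,0,0]]}' > rows.txt && python3 steer.py rows.txt
python3 - <<'E'
from h import *
go([.46,-.09,.30],1.48)
im,d,c,T=cam("wrist"); P=cloud(d,c,T); cv2.imwrite("pics/w1.png",im); np.savez("w1.npz",P=P,im=im,d=d)
E
```

```text
clock: 8.73
eef_pos: [0.4315, -0.0794, 0.2855]
ee_rot: [-0.0, 0.047, 0.999, 0.0]
ft_force: [0.3, 0.8, -0.7]
finger_gap: 0.0502
grip_force: 0.0
t 8.73 d [-0.0293 -0.0079 -0.0145] rv [ 0.0002 -0.0006 -0.0028] q [-0.51  0.01  0.63  2.05 -0.01  1.08  1.6 ] F [ 0.3  0.8 -0.7]
```

View pics/w1.png

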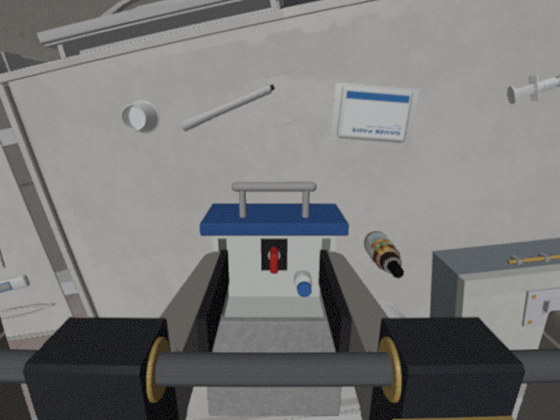

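The key's red bow is at px (274,260) in its black block, with a white/blue vial beside it at (303,283). The lock plate is at the right, (545,308).

Run:
```python
from h import *
z=np.load("w1.npz"); P=z["P"]; Z=P[...,2]; im=z["im"].astype(int)
m=(im[...,2]-im[...,1]>60)&(im[...,2]-im[...,0]>60); m[:235]=0;m[285:]=0;m[:,:255]=0;m[:,290:]=0
q=P[m]; print(m.sum(),q.min(0).round(4),q.max(0).round(4))
t=q[q[:,2]>np.percentile(q[:,2],90)-.006]; print(len(t),t.mean(0).round(4),cv2.minAreaRect(t[:,:2].astype(np.float32)))
for v in range(244,276,3): print(v,[(u,*P[v,u].round(3)) for u in (272,275) ])
```

```text
184 [ 0.5131 -0.0934  0.055 ] [ 0.5376 -0.0831  0.0807]
148 [ 0.5245 -0.0882  0.0785] ((0.5253682136535645, -0.08837907016277313), (0.008408387191593647, 0.023981178179383278), 84.40303039550781)
244 [(272, np.float64(0.513), np.float64(-0.089), np.float64(0.049)), (275, np.float64(0.513), np.float64(-0.085), np.float64(0.051))]
247 [(272, np.float64(0.514), np.float64(-0.089), np.float64(0.056)), (275, np.float64(0.514), np.float64(-0.085), np.float64(0.057))]
250 [(272, np.float64(0.513), np.float64(-0.089), np.float64(0.067)), (275, np.float64(0.514), np.float64(-0.085), np.float64(0.066))]
253 [(272, np.float64(0.513), np.float64(-0.089), np.float64(0.075)), (275, np.float64(0.514), np.float64(-0.086), np.float64(0.075))]
256 [(272, np.float64(0.516), np.float64(-0.089), np.float64(0.079)), (275, np.float64(0.516), np.float64(-0.086), np.float64(0.078))]
259 [(272, np.float64(0.519), np.float64(-0.09), np.float64(0.079)), (275, np.float64(0.519), np.float64(-0.086), np.float64(0.08))]
262 [(272, np.float64(0.524), np.float64(-0.09), np.float64(0.078)), (275, np.float64(0.524), np.float64(-0.086), np.float64(0.079))]
265 [(272, np.float64(0.528), np.float64(-0.09), np.float64(0.079)), (275, np.float64(0.528), np.float64(-0.087), np.float64(0.078))]
268 [(272, np.float64(0.531), np.float64(-0.091), np.float64(0.079)), (275, np.float64(0.532), np.float64(-0.087), np.float64(0.079))]
271 [(272, np.float64(0.535), np.float64(-0.091), np.float64(0.079)), (275, np.float64(0.536), np.float64(-0.088), np.float64(0.079))]
274 [(272, np.float64(0.569), np.float64(-0.095), np.float64(0.022)), (275, np.float64(0.569), np.float64(-0.09), np.float64(0.023))]
```

```bash
python3 -c "
from h import *
go([.5255,-.0883,.12],1.481)"
```

```text
t 8.78 d [-0.0943 -0.0002  0.1656] rv [ 0.0002 -0.0003 -0.0036] q [-0.51  0.01  0.63  2.05 -0.01  1.08  1.6 ] F [-0.  -1.1 -1.5]
```

Converted, 0.035 m is 0.35, -0.0343 m is -0.343, -0.0036 rad is -0.018.

```bash
echo '{"steps":[[-0.3,0,0.25,0,0,-0.018],[-0.3,0,0.25,0,0,0],[-0.343,0,0.15,0,0,0],[0,0,0.35,0,0,0],[0,0,0.35,0,0,0],[0,0,0.3,0,0,0],[0,0,0,0,0,0],[0,0,0,0,0,0]]}' > rows.txt && python3 steer.py rows.txt 0.032
python3 - <<'E'
from h import *
go([.5255,-.0883,.12],1.481)
im,d,c,T=cam("wrist"); P=cloud(d,c,T); np.savez("w2.npz",P=P,im=im)
Z=P[...,2]; im=im.astype(int)
m=((im[...,2]-im[...,1]>60)&(im[...,2]-im[...,0]>60)).astype(np.uint8)
k,l,s,_=cv2.connectedComponentsWithStats(m)
for i in np.argsort(-s[1:,4])[:2]+1:
    q=P[l==i]; print(s[i],q.min(0).round(4),q.max(0).round(4)); t=q[abs(q[:,2]-.079)<.004]
    if len(t): print(t.mean(0),cv2.minAreaRect(t[:,:2].astype(np.float32)))
E
```

```text
clock: 9.45
eef_pos: [0.5251, -0.0877, 0.1198]
ee_rot: [-0.002, 0.044, 0.999, -0.0]
ft_force: [1.1, 0.6, 0.6]
finger_gap: 0.0321
grip_force: 0.0
t 9.45 d [-0.0005 -0.0006 -0.0002] rv [-0.0009 -0.0034  0.0015] q [-0.36  0.45  0.58  2.   -0.35  0.78  1.9 ] F [1.1 0.6 0.6]
[ 474  383   53   37 1571] [ 0.4415 -0.0801  0.0922] [0.6749 0.0807 0.2795]
[266 218  15  46 642] [ 0.4415 -0.0936  0.0573] [ 0.5388 -0.0801  0.2795]
[ 0.52548604 -0.08802499  0.07866966] ((0.5261080861091614, -0.08822781592607498), (0.00917113572359085, 0.02516162022948265), 84.89616394042969)
```

```bash
echo '{"steps":[[-0.005,0,0.15,0,0,0],[0,0,0.15,0,0,0],[0,0,0.15,0,0,0],[0,0,0.073,0,0,0],[0,0,0,0,0,0],[0,0,0,0,0,0]]}' > rows.txt && python3 steer.py rows.txt ;  python3 -c "
from h import *
go([.5257,-.0882,.0675],1.481)"
```

```text
clock: 10.0
eef_pos: [0.5276, -0.0877, 0.0698]
ee_rot: [0.001, 0.043, 0.999, 0.0]
ft_force: [-0.2, -0.1, -0.1]
finger_gap: 0.032
grip_force: 0.0
t 10.0 d [ 0.0019 -0.0007  0.0023] rv [0.0003 0.0022 0.0032] q [-0.31  0.54  0.52  2.02 -0.42  0.68  1.96] F [-0.2 -0.1 -0.1]
```

Converted, 0.0019 m is 0.019, 0.0015 m is 0.015, 0.003 rad is 0.015.

```bash
echo '{"steps":[[0.019,-0.006,0.015,0,0,0.015],[0,0,0,0,0,0]]}' > rows.txt && python3 steer.py rows.txt ; echo '{"steps":[[0,0,0,0,0,0],[0,0,0,0,0,0],[0,0,0,0,0,0],[0,0,0,0,0,0],[0,0,0,0,0,0]]}' > rows.txt && python3 steer.py rows.txt 0.004 40; python3 -c "
from h import *
go([.5257,-.0882,.0675],1.481)"
```

```text
clock: 10.17
eef_pos: [0.525, -0.0881, 0.0678]
ee_rot: [0.001, 0.045, 0.999, 0.0]
ft_force: [0.1, 1.4, 0.1]
finger_gap: 0.032
grip_force: 0.0
clock: 10.58
eef_pos: [0.5248, -0.0879, 0.067]
ee_rot: [0.0, 0.045, 0.999, 0.0]
ft_force: [-0.1, -0.3, 1.5]
finger_gap: 0.0097
grip_force: 40.0
t 10.58 d [-0.0009 -0.0002 -0.0005] rv [0.0002 0.0002 0.0005] q [-0.31  0.54  0.52  2.03 -0.42  0.68  1.96] F [-0.1 -0.3  1.5]
```

```bash
echo '{"steps":[[0,0,-0.1,0,0,0],[0,0,-0.1,0,0,0],[0,0,-0.2,0,0,0],[0,0,-0.3,0,0,0],[0,0,-0.4,0,0,0],[0,0,-0.4,0,0,0],[0,0,-0.4,0,0,0],[0,0,-0.4,0,0,0]]}' > rows.txt && python3 steer.py rows.txt ; python3 -c "
from h import *
go([.515,.24,.30],1.56)"
```

```text
clock: 11.25
eef_pos: [0.524, -0.0884, 0.2998]
ee_rot: [0.0, 0.045, 0.999, 0.0]
ft_force: [0.5, 0.3, -0.9]
finger_gap: 0.0094
grip_force: 40.0
t 11.25 d [ 3.860e-02  3.263e-01 -2.000e-04] rv [ 0.0001  0.0009 -0.0794] q [-0.48  0.21  0.69  1.84 -0.15  1.14  1.74] F [ 0.5  0.3 -0.9]
```

Converted, 0.038 m is 0.38, 0.0045 m is 0.045.

```bash
echo '{"steps":[[0.045,0.38,0,0,0,0],[0.045,0.38,0,0,0,0],[0.045,0.38,0,0,0,0],[0.045,0.38,0,0,0,0],[0.045,0.38,0,0,0,0],[0.045,0.38,0,0,0,0],[0.045,0.38,0,0,0,0],[0.045,0.38,0,0,0,0]]}' > rows.txt && python3 steer.py rows.txt >/dev/null; echo '{"steps":[[0.027,0.223,0,0,0,-0.4],[0,0,0,0,0,0],[0,0,0,0,0,0],[0,0,0,0,0,0]]}' > rows.txt && python3 steer.py rows.txt
python3 - <<'E'
from h import *
go([.515,.24,.30],1.56)
im,d,c,T=cam("wrist"); P=cloud(d,c,T); np.savez("w3.npz",P=P,im=im,T=T); cv2.imwrite("pics/w3.png",im)
E
```

```text
clock: 12.25
eef_pos: [0.5154, 0.2391, 0.2974]
ee_rot: [0.0, 0.006, 1.0, -0.0]
ft_force: [0.1, 1.1, -1.0]
finger_gap: 0.0098
grip_force: 40.0
t 12.25 d [ 0.0004  0.0009 -0.0026] rv [-0.0006  0.0006 -0.0007] q [-0.89  0.27  0.49  1.75 -0.14  1.15  1.2 ] F [ 0.1  1.1 -1. ]
```

View pics/w3.png

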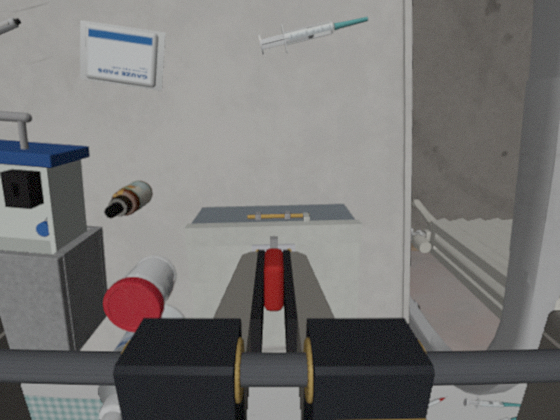

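The held key occludes the lock from here, so I'll move forward over it. The lock should then appear above the key in the picture.

Converted, -0.03 m is -0.3.

```bash
echo '{"steps":[[-0.3,0,0,0,0,0],[-0.3,0,0,0,0,0],[-0.3,0,0,0,0,0],[0,0,0,0,0,0],[0,0,0,0,0,0],[0,0,0,0,0,0]]}' > rows.txt && python3 steer.py rows.txt
python3 - <<'E'
from h import *
im,d,c,T=cam("wrist"); P=cloud(d,c,T); np.savez("w4.npz",P=P,im=im,T=T); cv2.imwrite("pics/w4.png",cv2.resize(im[130:310,190:370],None,fx=3.3,fy=3.3,interpolation=cv2.INTER_CUBIC))
E
```

```text
clock: 12.8
eef_pos: [0.6049, 0.2382, 0.2968]
ee_rot: [-0.0, 0.006, 1.0, -0.0]
ft_force: [0.2, 0.0, -0.4]
finger_gap: 0.0097
grip_force: 40.0
```

View pics/w4.png

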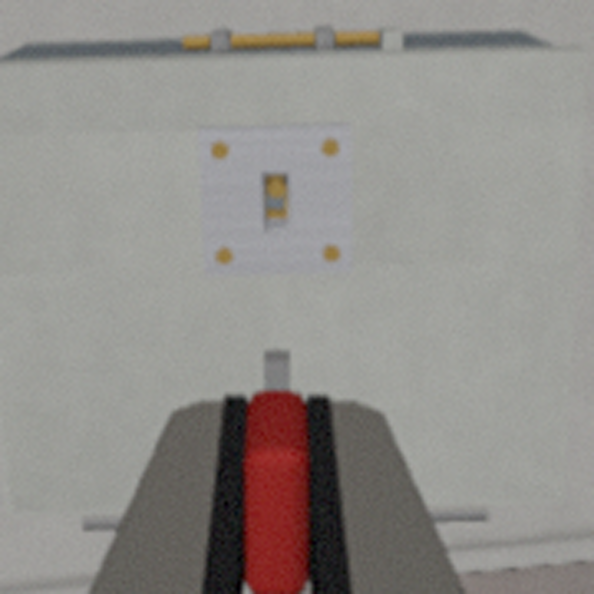

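The crop shows the keyhole centred at crop (276,201), four gold plate screws at (220,150), (330,147), (224,256), (331,253), and the key hanging below with its blade tip at about (277,350).

Run:
```python
from h import *
z=np.load("w4.npz"); T=z["T"]; P=z["P"]; im=z["im"]; c=cams.calibration("wrist")
def proj(u,v,h):
    p=cv2.undistortPoints(np.array([[[u,v]]],float),np.array(c["intrinsics"]),np.array(c["dist"])).ravel()
    r=T[:3,:3]@[p[0],-p[1],-1]; return T[:3,3]+r*(h-T[2,3])/r[2]
print("plate z",np.median(P[172:208,254:264,2]),"box z",np.median(P[150:240,200:240,2]))
g=im.astype(int); m=((g[...,2]-g[...,0]>35)&(g[...,1]-g[...,0]>10)).astype(np.uint8); m[:165]=0; m[215:]=0; m[:,:245]=0; m[:,300:]=0
k,l,s,ce=cv2.connectedComponentsWithStats(m)
W=[]
for i in range(1,k):
    if s[i,4]>4: w=proj(*ce[i],.096); print(ce[i].round(2),s[i,4],w.round(4)); 
q=[((220,150)),(330,147),(224,256),(331,253)]
S=[proj(190+(a+.5)/3.3-.5,130+(b+.5)/3.3-.5,.096) for a,b in q]; print(np.round(S,4),np.mean(S,0))
print("hole",proj(190+276.5/3.3-.5,130+201.5/3.3-.5,.096))
# box front edge yaw & plate edges
e=[proj(190+a/3.3,130+b/3.3,.093) for a,b in ((10,58),(575,47))]; d=e[1]-e[0]; print("front",np.round(e,4),"yaw",np.arctan2(-d[0],d[1]))
# key tip: row 350 crop, near edge -> z
for zz in (.25,.255): print(zz,proj(190+277/3.3,130+352/3.3,zz))
```

```text
plate z 0.0962711335073621 box z 0.09223713748108156
[256.05 175.1 ] 20 [0.5914 0.2193 0.096 ]
[289.5  174.22] 18 [0.5909 0.2554 0.096 ]
[273.39 186.25] 36 [0.6039 0.2378 0.096 ]
[273.67 194.2 ] 15 [0.6129 0.238  0.096 ]
[257.5 207. ] 16 [0.6273 0.2199 0.096 ]
[290.  206.5] 16 [0.6271 0.256  0.096 ]
[[0.5914 0.2196 0.096 ]
 [0.5908 0.2555 0.096 ]
 [0.6275 0.2199 0.096 ]
 [0.6269 0.2559 0.096 ]] [0.60917834 0.23774197 0.096     ]
hole [0.60875257 0.23766677 0.096     ]
front [[0.5613 0.1528 0.093 ]
 [0.5601 0.3349 0.093 ]] yaw 0.006832446384241095
0.25 [0.60198893 0.23838127 0.25      ]
0.255 [0.60001471 0.23840297 0.255     ]
```

Converted, 0.04 m is 0.4, 0.03 m is 0.3, -0.02 rad is -0.1.

```bash
echo '{"steps":[[-0.03,0,0.3,0,0,-0.1],[0,0,0.4,0,0,0],[0,0,0.4,0,0,0],[0,0,0.3,0,0,0],[0,0,0,0,0,0],[0,0,0,0,0,0],[0,0,0,0,0,0]]}' > rows.txt && python3 steer.py rows.txt
python3 - <<'E'
from h import *
go([.6082,.2376,.146],1.583)
im,d,c,T=cam("wrist"); np.savez("w5.npz",im=im,T=T); cv2.imwrite("pics/w5.png",cv2.resize(im[130:310,190:370],None,fx=3.3,fy=3.3,interpolation=cv2.INTER_CUBIC))
E
```

```text
clock: 13.43
eef_pos: [0.6092, 0.2401, 0.1594]
ee_rot: [0.002, -0.005, 1.0, 0.001]
ft_force: [0.6, -0.5, 0.3]
finger_gap: 0.0096
grip_force: 40.0
t 13.43 d [ 0.0011 -0.0025  0.0134] rv [ 0.0015  0.0031 -0.0014] q [-0.74  0.57  0.45  1.67 -0.29  0.96  1.39] F [ 0.6 -0.5  0.3]
```

View pics/w5.png

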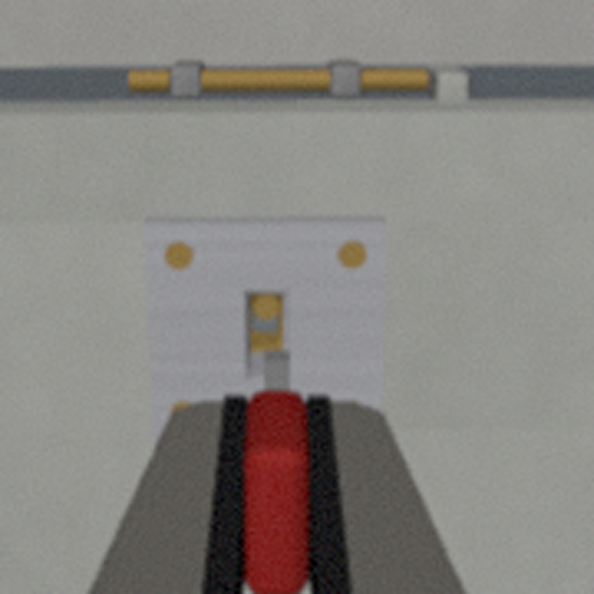

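The picture shows the key tip at crop (277,352) and the keyhole at u≈265. That is about 2.4 mm to the right of the hole, which agrees with the computed correction.

Converted, -0.0025 m is -0.025, 0.007 m is 0.07.

```bash
echo '{"steps":[[0.01,-0.025,0.07,0,0,0],[0,0,0.06,0,0,0],[0,0,0,0,0,0],[0,0,0,0,0,0]]}' > rows.txt && python3 steer.py rows.txt
python3 - <<'E'
from h import *
go([.6082,.2376,.146],1.583)
E
```

```text
clock: 13.82
eef_pos: [0.6071, 0.237, 0.1438]
ee_rot: [-0.0, -0.005, 1.0, 0.0]
ft_force: [1.1, -0.5, -0.5]
finger_gap: 0.0097
grip_force: 40.0
t 13.82 d [-0.0011  0.0006 -0.0022] rv [ 0.     -0.0003 -0.0016] q [-0.74  0.58  0.44  1.69 -0.29  0.94  1.4 ] F [ 1.1 -0.5 -0.5]
```

Converted, 0.0006 m is 0.006, -0.0011 m is -0.011, -0.0016 rad is -0.008.

```bash
echo '{"steps":[[-0.011,0.006,0,0,0,-0.008],[0,0,0,0,0,0],[0,0,0,0,0,0]]}' > rows.txt && python3 steer.py rows.txt; python3 -c "
from h import *
go([.6082,.2376,.146],1.583)"; echo '{"steps":[[0,0,0.03,0,0,0],[0,0,0.03,0,0,0],[0,0,0,0,0,0],[0,0,0,0,0,0]]}' > rows.txt && python3 steer.py rows.txt; python3 -c "
from h import *
go([.6082,.2376,.146],1.583)"
```

```text
clock: 14.07
eef_pos: [0.6085, 0.2378, 0.144]
ee_rot: [0.0, -0.006, 1.0, 0.0]
ft_force: [0.7, 1.2, 0.0]
finger_gap: 0.0097
grip_force: 40.0
t 14.07 d [ 0.0004 -0.0002 -0.002 ] rv [0.0001 0.0004 0.0002] q [-0.74  0.58  0.44  1.68 -0.29  0.94  1.4 ] F [0.7 1.2 0. ]
clock: 14.4
eef_pos: [0.6081, 0.2377, 0.1374]
ee_rot: [-0.0, -0.006, 1.0, -0.0]
ft_force: [-0.7, -0.3, 1.0]
finger_gap: 0.0096
grip_force: 40.0
t 14.4 d [-0.0001 -0.0001 -0.0086] rv [-0.0003 -0.0006  0.0002] q [-0.73  0.59  0.44  1.69 -0.3   0.93  1.4 ] F [-0.7 -0.3  1. ]
```

Converted, 0.003 m is 0.03.

```bash
echo '{"steps":[[0,0,0.03,0,0,0],[0,0,0.03,0,0,0],[0,0,0,0,0,0]]}' > rows.txt && python3 steer.py rows.txt;  echo '{"steps":[[0,0,0.02,0,0,0],[0,0,0.02,0,0,0],[0,0,0,0,0,0],[0,0,0,0,0,0]]}' > rows.txt && python3 steer.py rows.txt; python3 -c "
from h import *
go([.6082,.2376,.114],1.583)"
```

```text
clock: 14.65
eef_pos: [0.608, 0.2376, 0.131]
ee_rot: [-0.0, -0.006, 1.0, -0.0]
ft_force: [-0.1, 0.9, 0.4]
finger_gap: 0.0097
grip_force: 40.0
clock: 14.98
eef_pos: [0.6081, 0.2377, 0.1275]
ee_rot: [-0.0, -0.006, 1.0, -0.0]
ft_force: [-0.5, 0.1, -2.1]
finger_gap: 0.0097
grip_force: 40.0
t 14.98 d [-0.0001 -0.      0.0135] rv [-0.0002 -0.0005  0.0001] q [-0.73  0.6   0.43  1.69 -0.3   0.91  1.4 ] F [-0.5  0.1 -2.1]
```

In the hole with no resistance. Next come the plug and pins.

Converted, 0.002 m is 0.02.

```bash
echo '{"steps":[[0,0,0.02,0,0,0],[0,0,0.02,0,0,0],[0,0,0,0,0,0]]}' > rows.txt && python3 steer.py rows.txt;  echo '{"steps":[[0,0,0.02,0,0,0],[0,0,0.01,0,0,0],[0,0,0,0,0,0],[0,0,0,0,0,0]]}' > rows.txt && python3 steer.py rows.txt; python3 -c "
from h import *
go([.6082,.2376,.114],1.583)"
```

```text
clock: 15.23
eef_pos: [0.6081, 0.2378, 0.1234]
ee_rot: [-0.0, -0.006, 1.0, -0.0]
ft_force: [-1.5, 1.1, -1.4]
finger_gap: 0.0096
grip_force: 40.0
clock: 15.57
eef_pos: [0.6082, 0.2379, 0.121]
ee_rot: [-0.0, -0.006, 1.0, 0.0]
ft_force: [-3.1, -0.2, 2.7]
finger_gap: 0.0096
grip_force: 40.0
t 15.57 d [ 0.     -0.0003  0.007 ] rv [ 0.0003 -0.0002  0.0002] q [-0.73  0.61  0.43  1.7  -0.31  0.9   1.41] F [-3.1 -0.2  2.7]
```

```bash
echo '{"steps":[[0.006,0,0.01,0,0,0],[0,0,0.01,0,0,0],[0,0,0,0,0,0],[0,0,0,0,0,0]]}' > rows.txt && python3 steer.py rows.txt;  echo '{"steps":[[0,0,0.02,0,0,0],[0,0,0.01,0,0,0],[0,0,0,0,0,0],[0,0,0,0,0,0]]}' > rows.txt && python3 steer.py rows.txt; python3 -c "
from h import *
go([.6082,.2376,.114],1.583);print(env.get_obs()['torque'])"
```

```text
clock: 15.9
eef_pos: [0.6078, 0.2379, 0.1188]
ee_rot: [0.0, -0.006, 1.0, 0.0]
ft_force: [-3.1, -0.4, 3.5]
finger_gap: 0.0096
grip_force: 40.0
clock: 16.23
eef_pos: [0.6077, 0.2379, 0.1157]
ee_rot: [0.0, -0.006, 1.0, 0.0]
ft_force: [-1.4, 0.4, 4.9]
finger_gap: 0.0096
grip_force: 40.0
t 16.23 d [-0.0005 -0.0003  0.0017] rv [0.0002 0.0001 0.0002] q [-0.73  0.62  0.42  1.7  -0.31  0.89  1.41] F [-1.4  0.4  4.9]
[0.19728538 0.65028657 0.03237448]
```

Going in against the pins (3-5 N). I'll keep pushing until the collar seats.

```bash
echo '{"steps":[[0,0,0.015,0,0,0],[0,0,0,0,0,0],[0,0,0,0,0,0]]}' > rows.txt && python3 steer.py rows.txt;  echo '{"steps":[[0,0,0.015,0,0,0],[0,0,0,0,0,0],[0,0,0,0,0,0]]}' > rows.txt && python3 steer.py rows.txt;echo '{"steps":[[0,0,0.015,0,0,0],[0,0,0,0,0,0],[0,0,0,0,0,0]]}' > rows.txt && python3 steer.py rows.txt;python3 -c "
from h import *
go([.6082,.2376,.114],1.583);print(env.get_obs()['torque'])"
```

```text
clock: 16.48
eef_pos: [0.6077, 0.2379, 0.1142]
ee_rot: [0.0, -0.006, 1.0, 0.0]
ft_force: [-3.0, -0.1, 3.8]
finger_gap: 0.0096
grip_force: 40.0
clock: 16.73
eef_pos: [0.6078, 0.2379, 0.114]
ee_rot: [0.0, -0.006, 1.0, 0.0]
ft_force: [-5.9, -1.2, 11.1]
finger_gap: 0.0095
grip_force: 40.0
clock: 16.98
eef_pos: [0.6079, 0.2379, 0.1139]
ee_rot: [0.0, -0.006, 1.0, 0.001]
ft_force: [-8.7, -0.8, 19.4]
finger_gap: 0.0093
grip_force: 40.0
t 16.98 d [-0.0003 -0.0003 -0.0001] rv [0.0013 0.     0.0001] q [-0.73  0.62  0.42  1.7  -0.31  0.89  1.41] F [-8.7 -0.8 19.4]
[-0.21978685  2.13000532 -0.03270645]
```

Seated: a hard stop at TCP z 0.114, exactly the expected depth after about 8 mm of pin resistance. I'll ease off the push and turn clockwise.

Careful with the scale: shifts go in units of 100 mm and turns go in units of 0.2 rad. That gives: -0.002 m is -0.02, 0.0006 m is 0.006, 0.05 rad is 0.25.

```bash
echo '{"steps":[[0.006,0,-0.02,0,0,0],[0,0,0,0,0,0],[0,0,0,0,0,0.25],[0,0.001,0,0,0,0.25],[0,0,0,0,0,0.25],[0,0.001,0,0,0,0.25],[0,0,0,0,0,0]]}' > rows.txt && python3 steer.py rows.txt;python3 -c "
from h import *
go([.6082,.2376,.114],1.583);print(env.get_obs()['torque'])";echo '{"steps":[[0,0.001,0,0,0,0.4],[0,0.001,0,0,0,0.4],[0,0.001,0,0,0,0.4],[0,0.001,0,0,0,0.4],[0,0.001,0,0,0,0.4],[0,0,0,0,0,0],[0,0,0,0,0,0]]}' > rows.txt && python3 steer.py rows.txt;python3 -c "
from h import *
go([.6082,.2376,.114],1.583);print(env.get_obs()['torque'])"
```

```text
clock: 17.57
eef_pos: [0.6077, 0.2384, 0.114]
ee_rot: [0.001, 0.095, 0.996, 0.0]
ft_force: [-3.4, 0.5, 8.8]
finger_gap: 0.01
grip_force: 40.0
t 17.57 d [-0.0006 -0.0007 -0.    ] rv [ 0.0007  0.0012 -0.2016] q [-0.76  0.63  0.47  1.71 -0.35  0.89  1.24] F [-3.4  0.5  8.8]
[0.14859581 0.85397928 0.03270299]
clock: 18.15
eef_pos: [0.6079, 0.2386, 0.114]
ee_rot: [0.001, 0.29, 0.957, 0.0]
ft_force: [-2.0, -0.4, 8.2]
finger_gap: 0.0096
grip_force: 40.0
t 18.15 d [-0.0008 -0.0007 -0.    ] rv [ 5.000e-04  1.100e-03 -5.998e-01] q [-0.83  0.65  0.57  1.71 -0.43  0.91  0.9 ] F [-2.  -0.4  8.2]
[0.05993236 0.89745804 0.01595216]
```

Converted, 0.0001 m is 0.001, 0.1 rad is 0.5.

```bash
echo '{"steps":[[0,0.001,0,0,0,0.5],[0,0.001,0,0,0,0.5],[0,0.001,0,0,0,0.5],[0,0.001,0,0,0,0.5],[0,0.001,0,0,0,0.5],[0,0.001,0,0,0,0.5],[0,0,0,0,0,0],[0,0,0,0,0,0]]}' > rows.txt && python3 steer.py rows.txt;python3 -c "
from h import *
go([.6082,.2376,.114],1.583);print(env.get_obs()['torque'])";echo '{"steps":[[0,0.001,0,0,0,0.4],[0,0.001,0,0,0,0.4],[0,0,0,0,0,0.4],[0,0,0,0,0,0],[0,0,0,0,0,0]]}' > rows.txt && python3 steer.py rows.txt;python3 -c "
from h import *
go([.6082,.2376,.114],1.583);print(env.get_obs()['torque'])"
```

```text
clock: 18.82
eef_pos: [0.6084, 0.239, 0.114]
ee_rot: [0.001, 0.559, 0.829, 0.0]
ft_force: [-3.7, -0.1, 7.5]
finger_gap: 0.0099
grip_force: 40.0
t 18.82 d [-0.0012 -0.0007 -0.    ] rv [ 8.0000e-04  1.3000e-03 -1.1996e+00] q [-0.92  0.69  0.72  1.71 -0.54  0.95  0.39] F [-3.7 -0.1  7.5]
[0.12648002 0.82103989 0.00310477]
clock: 19.23
eef_pos: [0.6087, 0.2391, 0.114]
ee_rot: [0.001, 0.655, 0.756, 0.0]
ft_force: [-3.4, 0.1, 7.6]
finger_gap: 0.0099
grip_force: 40.0
t 19.23 d [-0.0014 -0.0007 -0.    ] rv [ 1.1000e-03  1.3000e-03 -1.4395e+00] q [-0.96  0.71  0.78  1.72 -0.59  0.96  0.19] F [-3.4  0.1  7.6]
[0.12263064 0.80285    0.06128004]
```

```bash
for i in 1; do echo '{"steps":[[0,0,0,0,0,0.2],[0,0,0,0,0,0.2],[0,0,0,0,0,0],[0,0,0,0,0,0]]}' > rows.txt && python3 steer.py rows.txt>/dev/null;python3 -c "
from h import *
go([.6082,.2376,.114],1.583);print(env.get_obs()['torque'])"; done; echo '{"steps":[[0,0,0,0,0,0.2],[0,0,0,0,0,0.2],[0,0,0,0,0,0],[0,0,0,0,0,0]]}' > rows.txt && python3 steer.py rows.txt;python3 -c "
from h import *
go([.6082,.2376,.114],1.583);print(env.get_obs()['torque'])"
```

```text
t 19.57 d [-0.0014 -0.0006 -0.    ] rv [ 1.3000e-03  1.3000e-03 -1.5194e+00] q [-0.97  0.72  0.8   1.72 -0.61  0.97  0.12] F [-3.4  1.6  7.8]
[0.19152564 0.78673574 0.15108029]
clock: 19.9
eef_pos: [0.6088, 0.239, 0.114]
ee_rot: [0.001, 0.713, 0.701, 0.001]
ft_force: [-2.5, 1.5, 7.4]
finger_gap: 0.0096
grip_force: 40.0
t 19.9 d [-0.0015 -0.0006 -0.    ] rv [ 1.5000e-03  1.4000e-03 -1.5994e+00] q [-0.98  0.73  0.81  1.72 -0.62  0.98  0.06] F [-2.5  1.5  7.4]
[0.15348103 0.7013925  0.03863346]
```

```bash
echo '{"steps":[[0,0,0,0,0,0.2],[0,0,0,0,0,0.2],[0,0,0,0,0,0]]}' > rows.txt && python3 steer.py rows.txt>/dev/null;for i in 1 2 3; do echo '{"steps":[[0,0,0,0,0,0]]}' > rows.txt && python3 steer.py rows.txt>/dev/null;python3 -c "
from h import *
go([.6082,.2376,.114],1.583);print(env.get_obs()['torque'])"; done
python3 - <<'E'
from h import *
im,d,c,T=cam("wrist"); cv2.imwrite("pics/w6.png",cv2.resize(im[150:330,190:370],None,fx=3.3,fy=3.3,interpolation=cv2.INTER_CUBIC))
E
```

```text
t 20.23 d [-0.0016 -0.0005 -0.    ] rv [ 1.7000e-03  1.5000e-03 -1.6789e+00] q [-0.99  0.73  0.83  1.72 -0.64  0.98 -0.01] F [-2.7  1.6  7.3]
[0.29338982 0.66982307 0.19109772]
t 20.32 d [-0.0016 -0.0006  0.    ] rv [ 1.8000e-03  1.5000e-03 -1.6788e+00] q [-0.99  0.73  0.83  1.72 -0.64  0.98 -0.01] F [-1.9  0.8  7.2]
[0.25107184 0.62934312 0.19418574]
t 20.4 d [-0.0015 -0.0006  0.    ] rv [ 1.9000e-03  1.4000e-03 -1.6789e+00] q [-0.99  0.73  0.83  1.72 -0.64  0.98 -0.01] F [-2.7  0.9  7.1]
[0.29202428 0.61446674 0.27398255]
```

View pics/w6.png

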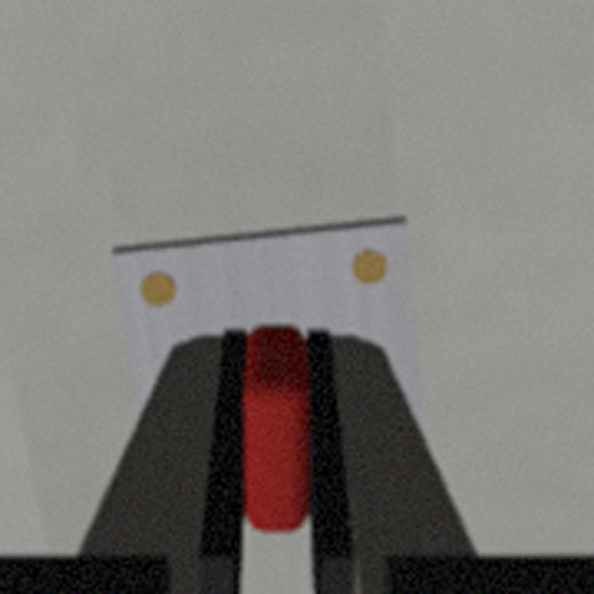

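Torque has risen to about 0.2-0.27 N m, well above spring plus friction, so the plug is at its stop. The picture shows the bow still square in the pads, with the plate rotated beneath it. I'll hand in while holding.

```bash
echo '{"steps":[[0,0,0,0,0,0],[0,0,0,0,0,0],[0,0,0,0,0,0],[0,0,0,0,0,0],[0,0,0,0,0,0],[0,0,0,0,0,0]]}' > rows.txt && python3 steer.py rows.txt; python3 -c "
from h import *
print(env.get_obs()['torque']); print(workorder.finish_job())"
```

```text
clock: 20.95
eef_pos: [0.6089, 0.2391, 0.114]
ee_rot: [0.001, 0.74, 0.672, 0.001]
ft_force: [-2.6, 0.1, 7.6]
finger_gap: 0.0099
grip_force: 40.0
[0.28383865 0.64436076 0.22725272]
the job is handed in; nothing more can be done
None
```

I pulled the drawer to its stop, pushed the key fully home in the lock and turned it clockwise to its stop, and handed in at about 21 s with the key still gripped and held turned; I kept clear of the jar and bottle but took no final picture of them, and the hand-in returned no verdict.

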